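# Make up two cement-test kits

### The job

Make up the two cement-test kits from the stock on the bench. The soundness kit goes in the undivided square tray as a stack, centred one on another: the square steel plate flat on the tray floor, the brass ring standing on the plate, and the smaller of the two weights on top of the ring, knob up. The setting-time kit goes in the two-bay tray: the black ring standing in the square bay and the wooden tamper lying flat in the long bay; leave the larger weight, the jar and the spatula where they are.

Things in the scene. Friction and masses are not known exactly. Their poses are not given: they have to be found in the camera images.
- square_tray: Undivided square tray of blue plastic, fixed to the bench: 158 x 158 mm outside, 150 x 150 mm inside, walls 4 mm thick, rim 16 mm above the bench, floor 4 mm thick. Origin: centre of its underside (on the bench). z up; x and y parallel to its sides.
- two_bay_tray: Oblong blue plastic tray fixed to the bench, 288 mm (its x) by 118 mm (its y) outside, 280 x 110 mm inside, walls 4 mm thick, rim 16 mm above the bench, floor 4 mm thick. A 5 mm partition as high as the rim parts it into two bays: a square bay, 110 x 110 mm, centred at x = -85 mm (the end nearer the robot), and a long bay, 165 mm (x) by 110 mm (y), centred at x = +57.5 mm; both at y = 0. Origin: centre of the tray's underside (on the bench), z up.
- base_plate: Plain square steel plate, 50 x 50 x 8 mm, loose, lying flat on the bench. Origin: centre of its underside; x and y parallel to its edges, z up. About 0.16 kg.
- brass_ring: Brass ring mould: short upright tube, 38 mm outside diameter, 30 mm inside, 30 mm high, open at both ends, loose. Origin: on its axis at the lower end, z up along the axis. About 0.11 kg.
- small_weight: The smaller of two steel weights, loose: disc 40 mm across and 12 mm thick with a plain round knob, 14 mm across and 20 mm tall, on its centre (32 mm high in all). Origin: centre of its underside, z up. About 0.14 kg.
- large_weight: The larger of two steel weights, loose: disc 60 mm across and 14 mm thick with a round knob 16 mm across and 20 mm tall (34 mm high in all). Not part of either kit. Origin: centre of its underside, z up. About 0.34 kg.
- black_ring: Black plastic ring mould: upright tube, 56 mm outside diameter, 44 mm inside, 40 mm high, open at both ends, loose. Origin: on its axis at the lower end, z up along the axis. About 0.06 kg.
- tamper: Wooden tamper: plain bar 130 mm long (its x) by 25 mm wide (its y) by 13 mm thick (its z, up), lying flat on the bench, loose. Origin: centre of its underside. About 0.05 kg.
- jar: Closed white plastic jar with a black cap, standing at the far edge of the work, 54 mm across, 60 mm high, loose. Bystander. Origin: centre of its underside, z up.
- spatula: Spatula lying at the far edge of the work, about 260 mm long (its x), loose. Bystander. Origin: under its middle.
Mind the look-alikes: they are no part of the job. Leave any green or purple look-alike of the small_weight alone.

How it is judged (in metres and radians):
At the end, for the whole second after the job is handed in: Plate flat on the square tray's floor, brass ring on it, small weight on that (each centred within 10 mm); black ring in the square bay, tamper in the long bay, both on the floor; heights within 3 mm, tilt under 0.08 rad, all at rest; large weight, jar, spatula moved under 30 mm (x of base_plate in the frame of square_tray between -0.053 and 0.053 m and y of base_plate in the frame of square_tray between -0.053 and 0.053 m and z of base_plate in the frame of square_tray between 0.001 and 0.007 m and horizontal distance between brass_ring and base_plate below 0.01 m and z of brass_ring in the frame of base_plate between 0.005 and 0.011 m and horizontal distance between small_weight and brass_ring below 0.01 m and z of small_weight in the frame of brass_ring between 0.027 and 0.033 m and x of black_ring in the frame of two_bay_tray between -0.142 and -0.03 m and y of black_ring in the frame of two_bay_tray between -0.055 and 0.055 m and z of black_ring in the frame of two_bay_tray between 0.001 and 0.007 m and x of tamper in the frame of two_bay_tray between -0.025 and 0.14 m and y of tamper in the frame of two_bay_tray between -0.055 and 0.055 m and z of tamper in the frame of two_bay_tray between 0.001 and 0.007 m and angle between each of base_plate, brass_ring, small_weight, black_ring, tamper's own z axis and vertical below 0.08 rad and linear speed of each of base_plate, brass_ring, small_weight, black_ring, tamper below 0.01 m/s); the robot touches nothing.
It fails at once if the larger weight is moved by more than 30 mm (distance of large_weight from where it was at the start of the episode above 0.03 m).
It fails at once if the jar is moved by more than 30 mm (distance of jar from where it was at the start of the episode above 0.03 m).
It fails at once if the spatula is moved by more than 30 mm (distance of spatula from where it was at the start of the episode above 0.03 m).
It also fails if it takes over 122 s, if anything falls off the work surface, if the arm or the gripper's body presses on something with over 40 N, if the wrist force passes 120 N, or if a joint passes its speed limit or range.

### The arm

A 6-joint arm with a two-finger parallel gripper is mounted at the origin on the work surface. World frame = base frame: x ahead of the robot, y to its left, z up, the work surface at z = 0. Lengths are in mm, angles in rad, forces in N, time in s.
With the tool pointing down it reaches from about 275 to 750 mm from the base axis. Payload 10.2 kg.
Tool frame: the origin (TCP) lies midway between the tips of the shut fingers; the grasp point (between the pads) lies 19 mm behind it; z points along the fingers, y is the line along which they close (so a half turn about z gives the same grasp; the last joint's range is limited). The gripper opens to 85 mm and grips with 20 to 120 N. Pads are 22 mm wide; open, the fingers measure 114 mm over their backs; the gripper's body (76 mm by 85 mm) begins 54 mm behind the grasp point. The pads swing forward as they close: fully open they stand 13 mm farther back than shut.
Start: joints at [0.968, 0.313, 1.498, -0, 1.331, -0.223], TCP at [194.649, 487.589, 231.294] pointing down, gripper open.
Joint ranges: [-2.94, 2.94], [-0.97, 2.17], [0.19, 2.56], [-1.23, 4.37], [0.02, 3.11], [-2.88, 2.88]. Speed limits (rad/s): [2.39, 2.39, 3.01, 3.14, 3.14, 3.14].

### API

Orientations are given as a unit quaternion [w, x, y, z].
In Python, from rig import ctrl gives the robot as it stands.
- The arm moves only by the tool send_rows, never from a script. Its argument "targets" is a list of rows, each a list of 7 numbers: the closure, from -1 (fully open) to 1 (shut), so that 0 is half open, then the shift along the tool's x, y, z in m, then the turn, a rotation vector about the tool's x, y, z in rad. In form: [[claw, dx, dy, dz, ax, ay, az], ...]. A call has exactly 10 rows; each row shifts and turns the commanded pose from where the row before left it, along the tool's axes as they then stand; what a row does not reach is not made up. A row lasts 1/8 s, in which the tool goes at most 62.5 mm and 10.7 degrees, less where a joint would pass 70% of its speed; a pose out of reach is approached as far as the arm can. A call with a gripper value outside its range is refused whole. The fingers move at their own pace and stop on an object; "squeeze" is the grip in N (left out, the last holds). Time passes only in rows, so rows that do not move let the fingers close, or fill a call up. It gives the time, the measured TCP pose, the force, the opening and the grip force at its end, in the units of the state.
- ctrl.sense(): the state, without advancing time (a new reading comes with each control period).
- ctrl.capture(name): name is "scene" or "top" or "wrist"; returns a dict with "img" (400x640x3 uint8, red, green, blue), "camera_matrix" (3x3 intrinsics, pixels), "k1" (the pictures are not rectified: a ray, as slopes to the right and down, at radius r is drawn at 1 + k1 r^2 times it, then the intrinsics apply), "R" (3x3) and "t" (3): a world point X has camera coordinates R X + t. Camera axes: x right, y down, z forward; pixel columns grow to the right and rows downward; lengths in mm; the calibration is good to about 2 mm. A picture is of the moment at which its call begins. There is no depth.
- ctrl.finish_job(): hands the job in; it is judged then, once.
Trained networks look in a picture, given as the dict that the camera call returned (one of the last four; its "shot" number tells which), for a name from the list of things; names that differ only in an ending like _2 or _b are one class to them, and where a whole thing is asked for, a point or a joint stands for the part that bears it (a point fixed in the world has none). Each returns a list of dicts, best first, with "score" (0 to 1); they miss things now and then, are a little off and sometimes report something else, mostly with a low value. They report only what shows in the picture. A call takes as long as a camera call. They do not tell look-alikes from the thing itself.
- ctrl.boxes_of(query, picture): "extent" ([left, top, width, height] in pixels, round what is visible of it).
- ctrl.landmark_of(query, picture): "point" ([column, row] in pixels: a listed point, or the origin of a listed thing).
The state is a dict: "time_s": time; "joints": joint angles; "dq": joint speeds; "tau": joint torques, N m; "eef_pos": TCP position; "ee_rot": TCP orientation; "force": force on the tool from outside, world axes, zero at the start; "wrist_torque": the same for the moment, N m; "grip_width": opening from 0.0 (shut) to 1.0 (fully open); "grip_force": force on a finger pad.
Only numpy, scipy, OpenCV 4.12 (cv2) and the standard library are available. Lean on these libraries where they do the work, as an engineer would, in place of code of your own. Each camera call takes 0.05 s, during which the arm holds its last target. There are 200 camera calls.

## Working session

There is one attempt and no reset: what is moved stays moved. The work goes in short steps, Python scripts to look and compute and a tool call to move; the robot and the scene stay as the last step left them, time stands still between calls to the robot, and variables do not carry over. Pictures are saved under pics/ and viewed, at most 14 in all, crops included, and the job is handed in when it is done.

Besides the shell and the picture viewer there is one more tool, called after "Request:" in YAML: its name, and indented under it one key for each argument. send_rows: Moves the arm, as the interface text tells. Its arguments: {"type":"object","properties":{"targets":{"type":"array"},"squeeze":{"type":"number"}},"required":["targets"]}

```bash
mkdir -p pics; ls
cat > h.py <<'E'
import numpy as np, cv2
from rig import ctrl
def ray(p,uv):
    K=np.array(p["camera_matrix"]);k=p["k1"]
    d=np.array([(uv[0]-K[0,2])/K[0,0],(uv[1]-K[1,2])/K[1,1]]);s=d.copy()
    for _ in range(30): s=d/(1+k*(s@s))
    R=np.array(p["R"]);t=np.array(p["t"])
    return -R.T@t, R.T@np.array([s[0],s[1],1.])
def onz(p,uv,z):
    c,d=ray(p,uv); return c+d*(z-c[2])/d[2]
def proj(p,X):
    q=np.array(p["R"])@np.array(X,float)+np.array(p["t"]);s=q[:2]/q[2];s=s*(1+p["k1"]*(s@s))
    K=np.array(p["camera_matrix"]);return np.array([K[0,0]*s[0]+K[0,2],K[1,1]*s[1]+K[1,2]])
def save(p,n): cv2.imwrite(f"pics/{n}.png",cv2.cvtColor(p["img"],cv2.COLOR_RGB2BGR))
N=["square_tray","two_bay_tray","base_plate","brass_ring","small_weight","large_weight","black_ring","tamper","jar","spatula"]
E
python3 - <<'E'
from h import *
np.set_printoptions(precision=1,suppress=True)
P={n:ctrl.capture(n) for n in("top","scene")}
for k,p in P.items():
    save(p,k+"0"); c,d=ray(p,(320,200)); print(k,c,d)
for n in N:
  for k,p in P.items():
    for o in ctrl.landmark_of(n,p)[:3]:
        print(n,k,round(o["score"],2),np.array(o["point"]),onz(p,o["point"],0)[:2])
print(ctrl.sense())
E
```

```text
pics
top [ 442.7   13.1 1006.9] [ 0.1  0.  -1. ]
scene [1183.5 -276.1  749.4] [-0.6  0.3 -0.7]
square_tray top 0.78 [455.4 220. ] [ 539.6 -272.8]
square_tray scene 0.79 [204.2 237.7] [ 539.7 -273. ]
square_tray scene 0.54 [305. 221.] [572.7 -61.3]
two_bay_tray top 0.7 [202.2 225.8] [524.2 265.8]
two_bay_tray scene 0.72 [425.6 168.9] [523.5 265.5]
base_plate top 0.71 [379.1 268.9] [ 436.4 -107.8]
base_plate scene 0.59 [356.  166.9] [457. 112.]
brass_ring top 0.69 [378.9 267.4] [ 439.6 -107.4]
brass_ring scene 0.65 [264.3 186.9] [ 442.3 -112.2]
small_weight top 0.66 [327.7 263.9] [446.6  -0.3]
small_weight top 0.66 [383.1 302.2] [ 367.4 -115.8]
small_weight top 0.65 [332.8 311.8] [347.8 -11.3]
small_weight scene 0.73 [292.  150.2] [343.7 -10.4]
small_weight scene 0.52 [254.9 165.1] [ 362.9 -111.6]
small_weight scene 0.49 [308.4 178.2] [452.2  -7.9]
large_weight top 0.66 [354.7 201.6] [578. -57.]
large_weight scene 0.85 [308.8 223.6] [582.5 -56.3]
black_ring top 0.58 [305.1 210.3] [558.8  47.9]
black_ring scene 0.66 [348.9 204.7] [563.4  45.6]
tamper top 0.42 [200.7 228.1] [519.3 268.8]
tamper scene 0.84 [352.8 257.7] [698.2  -6.2]
jar top 0.6 [407.8 123.8] [ 750.5 -174.3]
jar top 0.53 [201.1 228.8] [517.8 267.9]
jar scene 0.66 [282.  306.7] [ 752.6 -173.6]
spatula top 0.65 [268.1 116.6] [763.9 131.2]
spatula top 0.59 [203.5 225.8] [524.2 263. ]
spatula top 0.55 [407.8 125.3] [ 747.1 -174.2]
spatula scene 0.86 [427.7 259.4] [757.7 132. ]
spatula scene 0.33 [203.4 240.4] [ 546.2 -276.1]
{'time_s': 1.1, 'joints': array([ 1. ,  0.3,  1.5,  0. ,  1.3, -0.2]), 'dq': array([ 0., -0.,  0., -0.,  0., -0.]), 'tau': array([ -0. , -41.2, -26. ,  -0. ,   0. ,   0. ]), 'eef_pos': array([194.6, 487.6, 231.3]), 'ee_rot': array([-0. ,  0.2,  1. , -0. ]), 'force': array([-0.1, -0. , -0.1]), 'wrist_torque': array([ 0.1, -0. , -0. ]), 'grip_force': 0.0, 'grip_width': 0.9988057250938832}
```

View pics/top0.png

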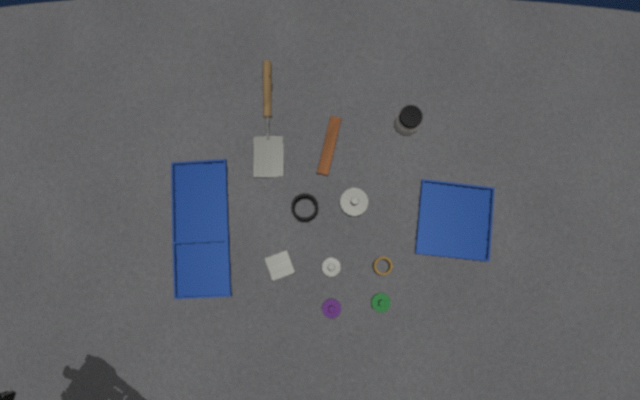

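View pics/scene0.png

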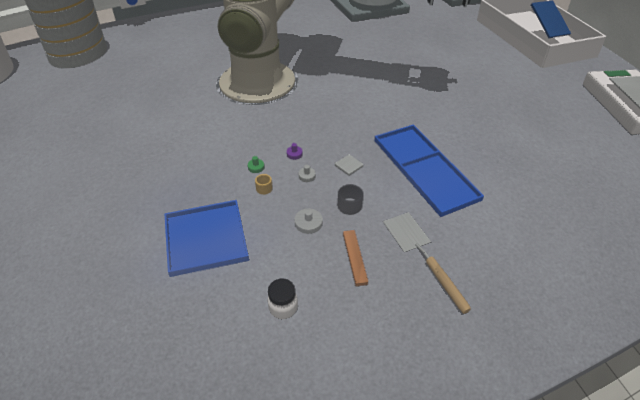

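The top view shows the plate at (280,265), the small steel weight at (331,267), the brass ring at (383,266), the black ring at (305,208), the large weight at (354,202) and the tamper at (330,146). The look-alikes are green at (381,302) and purple at (332,308). I'll segment the picture to refine these.

Run:
```python
from h import *
np.set_printoptions(precision=1,suppress=True)
p=ctrl.capture("top"); im=p["img"]; lab=cv2.cvtColor(im,cv2.COLOR_RGB2LAB).astype(int)
bg=np.median(lab.reshape(-1,3),0); bgb=cv2.GaussianBlur(im,(0,0),1)
D=np.abs(lab-bg); mask=((D[...,0]>22)|(D[...,1]>8)|(D[...,2]>8)).astype(np.uint8)
n,l,st,ce=cv2.connectedComponentsWithStats(mask,connectivity=4)
ztop={"plate":(280,265,8),"sw":(331,267,12),"brass":(383,266,30),"black":(305,208,40),"lw":(354,202,14),"tamper":(330,146,13),"sq":(455,220,16),"two":(202,226,16),"green":(381,302,12),"purple":(332,308,12)}
for k,(u,v,z) in ztop.items():
    w=l[v-14:v+15,u-14:u+15]; c=np.bincount(w[w>0]).argmax()
    m=(l==c).astype(np.uint8); cs,_=cv2.findContours(m,cv2.RETR_EXTERNAL,cv2.CHAIN_APPROX_NONE)
    ct=max(cs,key=len)[:,0].astype(float)
    W=np.array([onz(p,q,z)[:2] for q in ct]).astype(np.float32)
    r=cv2.minAreaRect(W); h=cv2.convexHull(W)[:,0]; print(k,st[c][4],"rect",np.array(r[0]),np.array(r[1]),round(r[2],1),"circ",np.array(cv2.minEnclosingCircle(W)[0]))
q=ctrl.sense();print(q["ee_rot"].tolist(),q["eef_pos"])
wq=ctrl.capture("wrist");print(ray(wq,(320,200)));save(wq,"w0")
```

```text
plate 598 rect [444.  100.1] [51.  50.8] 21.6 circ [443.7  99.4]
sw 295 rect [441.3  -7. ] [39.  37.1] 0.2 circ [441.3  -6.9]
brass 207 rect [ 443.  -111.7] [38.6 40.4] 44.7 circ [ 443.7 -110.3]
black 395 rect [560.   47.8] [59.3 54.9] 0.4 circ [559.8  48.3]
lw 625 rect [576.5 -54.6] [57.7 58.3] 45.5 circ [577.3 -54.3]
tamper 708 rect [696.9  -1.3] [ 25.3 132.7] 77.2 circ [697.1   0.1]
sq 5744 rect [ 539.  -267.7] [163.6 161.2] 83.6 circ [ 539.  -268.4]
two 8010 rect [518.9 266.9] [291.  122.9] 3.7 circ [519.  268.4]
green 323 rect [ 368.3 -109.4] [40.7 39.2] 45.1 circ [ 368.4 -109.1]
purple 313 rect [355.6  -8.4] [38.6 38.9] 0.2 circ [356.3  -7.5]
[-7.629427859201367e-06, 0.18876411756404757, 0.9820224579010611, -6.3258754722333125e-06] [194.7 487.6 231.3]
(array([129.1, 513.5, 374.1]), array([ 0.3, -0.1, -1. ]))
```

```bash
cat >> h.py <<'E'
def pose():
    s=ctrl.sense(); w,x,y,z=s["ee_rot"]; 
    return s["eef_pos"],np.arctan2(2*(x*y+w*z),1-2*(y*y+z*z)),s
def plan(x,y,z,yaw,n=10):
    """world target (yaw = heading of tool x, deg) -> n tool-frame rows dx,dy,dz (m), az"""
    p,a,s=pose(); d=(np.array([x,y,z])-p)/n/1000; t=(np.radians(yaw)-a+np.pi)%(2*np.pi)-np.pi
    for i in range(n):
        b=a+t*i/n
        print("[%.4f,%.4f,%.4f, az %.4f]"%(d[0]*np.cos(b)+d[1]*np.sin(b),d[0]*np.sin(b)-d[1]*np.cos(b),-d[2],-t/n))
        if abs(t)<.003: print("x",n);break
E
python3 - <<'E'
from h import *
print(np.degrees(pose()[1])); plan(444,100,140,201.6)
E
```

```text
158.24272581460286
[-0.0375,-0.0268,0.0091, az -0.0757]
[-0.0354,-0.0295,0.0091, az -0.0757]
[-0.0331,-0.0321,0.0091, az -0.0757]
[-0.0305,-0.0345,0.0091, az -0.0757]
[-0.0278,-0.0367,0.0091, az -0.0757]
[-0.0250,-0.0387,0.0091, az -0.0757]
[-0.0220,-0.0405,0.0091, az -0.0757]
[-0.0189,-0.0420,0.0091, az -0.0757]
[-0.0156,-0.0434,0.0091, az -0.0757]
[-0.0123,-0.0444,0.0091, az -0.0757]
```

Request:
send_rows:
  targets:
    - [-0.5,-0.0375,-0.027,0.009,0,0,-0.076]
    - [-0.5,-0.0355,-0.0295,0.009,0,0,-0.076]
    - [-0.5,-0.033,-0.032,0.009,0,0,-0.076]
    - [-0.5,-0.0305,-0.0345,0.009,0,0,-0.076]
    - [-0.5,-0.028,-0.0365,0.009,0,0,-0.076]
    - [-0.5,-0.025,-0.0385,0.009,0,0,-0.076]
    - [-0.5,-0.022,-0.0405,0.009,0,0,-0.076]
    - [-0.5,-0.019,-0.042,0.009,0,0,-0.076]
    - [-0.5,-0.0155,-0.0435,0.009,0,0,-0.076]
    - [-0.5,-0.012,-0.0445,0.009,0,0,-0.076]
  squeeze: 40

```text
time_s: 2.45
eef_pos: [445.2, 99.0, 141.2]
ee_rot: [0.0, -0.19, 0.982, -0.0]
force: [1.0, 0.6, 0.4]
grip_width: 0.748
grip_force: 0.0
```

Run:
```python
from h import *
p,a,s=pose();print(p,np.degrees(a),s["grip_width"],s["dq"])
w=ctrl.capture("wrist");save(w,"w1")
for X in [(444,100,8),(441.3,-7,12),tuple(p)]: print(proj(w,X))
```

```text
[445.2017863   98.99391833 141.18519848] -158.08348740815936 0.7484409194332466 [-7.16432017e-01  3.27825776e-01 -2.18079358e-01  1.90286992e-04
 -1.15727832e-01 -1.31606143e+00]
[325.58241212 189.8478738 ]
[223.83322606 148.35216874]
[324.6062815 249.482139 ]
```

View pics/w1.png

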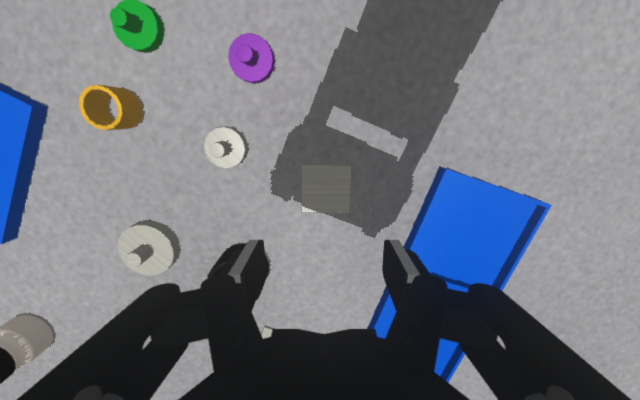

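The wrist view shows the plate at (326,189), square to the fingers and where it was predicted. I'll descend.

Request:
send_rows:
  targets:
    - [-0.5,0,0,0.017,0,0,0]
    - [-0.5,0,0,0.017,0,0,0]
    - [-0.5,0,0,0.017,0,0,0]
    - [-0.5,0,0,0.017,0,0,0]
    - [-0.5,0,0,0.017,0,0,0]
    - [-0.5,0,0,0.017,0,0,0]
    - [-0.5,0,0,0.017,0,0,0]
    - [-0.5,0,0,0.012,0,0,0]
    - [-0.5,0,0,0.005,0,0,0]
    - [-0.5,0,0,0,0,0,0]

```text
time_s: 3.75
eef_pos: [444.5, 100.4, 5.3]
ee_rot: [-0.0, -0.189, 0.982, 0.0]
force: [0.5, 1.0, -0.2]
grip_width: 0.75
grip_force: 0.0
```

Run:
```python
from h import *
p,a,s=pose();print(p,np.degrees(a),s["grip_width"],s["force"])
w=ctrl.capture("wrist");save(w,"w2")
```

```text
[444.48490451 100.43693013   5.33244652] -158.21560277372075 0.7500917655437754 [ 0.50238111  0.98386238 -0.17653309]
```

View pics/w2.png

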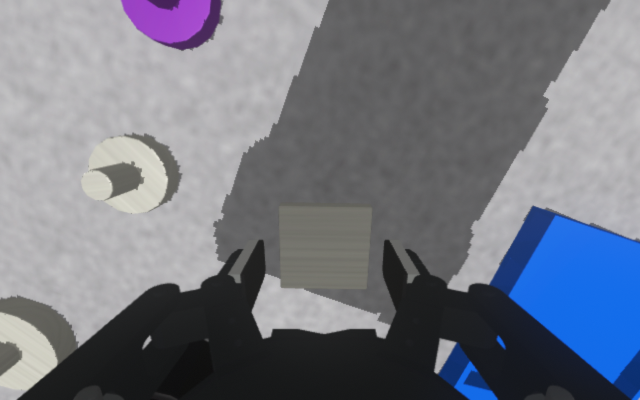

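The plate at (325,247) sits between the fingers. I'll lower in small steps.

Request:
send_rows:
  targets:
    - [-0.4,0,0,0.002,0,0,0]
    - [-0.4,0,0,0.002,0,0,0]
    - [-0.4,0,0,0.002,0,0,0]
    - [-0.4,0,0,0.001,0,0,0]
    - [-0.4,0,0,0,0,0,0]
    - [-0.4,0,0,0,0,0,0]
    - [-0.4,0,0,0,0,0,0]
    - [-0.4,0,0,0,0,0,0]
    - [-0.4,0,0,0,0,0,0]
    - [-0.4,0,0,0,0,0,0]

```text
time_s: 5.05
eef_pos: [444.4, 100.4, -1.7]
ee_rot: [-0.0, -0.189, 0.982, -0.0]
force: [0.0, 0.8, -0.4]
grip_width: 0.7
grip_force: 0.0
```

Request:
send_rows:
  targets:
    - [0.3,0,0,0,0,0,0]
    - [0.3,0,0,0,0,0,0]
    - [0.3,0,0,0,0,0,0]
    - [0.3,0,0,0,0,0,0]
    - [0.3,0,0,0,0,0,0]
    - [0.3,0,0,-0.01,0,0,0]
    - [0.3,0,0,-0.02,0,0,0]
    - [0.3,0,0,-0.02,0,0,0]
    - [0.3,0,0,0,0,0,0]
    - [0.3,0,0,0,0,0,0]

```text
time_s: 6.3
eef_pos: [444.0, 100.4, 47.8]
ee_rot: [-0.0, -0.189, 0.982, 0.0]
force: [-1.0, -0.2, -2.0]
grip_width: 0.568
grip_force: 42.1
```

Run:
```python
from h import *
p,a,s=pose();print(p,np.degrees(a),s["grip_width"],s["force"])
w=ctrl.capture("wrist");save(w,"w3")
plan(539,-268,100,201.6)
```

```text
[444.03595898 100.41344046  47.80594118] -158.22196672452296 0.5684618321159008 [-0.97188133 -0.16832193 -2.04821414]
[0.0048,-0.0377,-0.0052, az 0.0003]
[0.0048,-0.0377,-0.0052, az 0.0003]
[0.0048,-0.0377,-0.0052, az 0.0003]
[0.0048,-0.0377,-0.0052, az 0.0003]
[0.0048,-0.0377,-0.0052, az 0.0003]
[0.0048,-0.0377,-0.0052, az 0.0003]
[0.0048,-0.0377,-0.0052, az 0.0003]
[0.0048,-0.0377,-0.0052, az 0.0003]
[0.0047,-0.0378,-0.0052, az 0.0003]
[0.0047,-0.0378,-0.0052, az 0.0003]
```

View pics/w3.png

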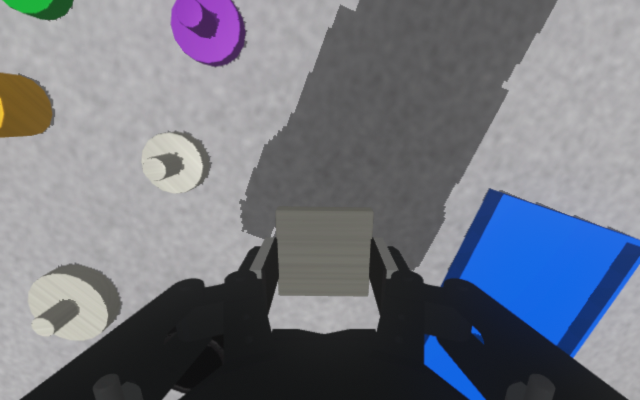

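Request:
send_rows:
  targets:
    - [0.3,0,0,-0.026,0,0,0]
    - [0.3,0.006,-0.047,-0.026,0,0,0]
    - [0.3,0.006,-0.047,0,0,0,0]
    - [0.3,0.006,-0.047,0,0,0,0]
    - [0.3,0.006,-0.047,0,0,0,0]
    - [0.3,0.006,-0.047,0,0,0,0]
    - [0.3,0.006,-0.047,0,0,0,0]
    - [0.3,0.006,-0.047,0,0,0,0]
    - [0.3,0.006,-0.048,0,0,0,0]
    - [0.3,0,0,0,0,0,0]

```text
time_s: 7.6
eef_pos: [539.5, -270.1, 98.8]
ee_rot: [-0.0, -0.187, 0.982, 0.0]
force: [-0.1, 1.5, -1.0]
grip_width: 0.569
grip_force: 42.1
```

Request:
send_rows:
  targets:
    - [0.3,0,0,0.02,0,0,0]
    - [0.3,0,0,0.02,0,0,0]
    - [0.3,0,0,0.02,0,0,0]
    - [0.3,0,0,0.018,0,0,0]
    - [0.3,0,0,0.01,0,0,0]
    - [0.3,0,0,0.005,0,0,0]
    - [0.3,0,0,0.001,0,0,0]
    - [0.3,0,0,0,0,0,0]
    - [0.3,0,0,0,0,0,0]
    - [0.3,0,0,0,0,0,0]

```text
time_s: 8.85
eef_pos: [539.8, -267.6, 6.6]
ee_rot: [0.0, -0.189, 0.982, -0.0]
force: [0.2, -0.1, -1.9]
grip_width: 0.57
grip_force: 42.1
```

Request:
send_rows:
  targets:
    - [0.3,0,0,0.002,0,0,0]
    - [0.3,0,0,0.001,0,0,0]
    - [0.3,0,0,0.001,0,0,0]
    - [0.3,0,0,0,0,0,0]
    - [-0.45,0,0,0,0,0,0]
    - [-0.45,0,0,0,0,0,0]
    - [-0.45,0,0,0,0,0,0]
    - [-0.45,0,0,0,0,0,0]
    - [-0.45,0,0,-0.01,0,0,0]
    - [-0.45,0,0,-0.03,0,0,0]

```text
time_s: 10.1
eef_pos: [539.1, -267.0, 42.2]
ee_rot: [-0.001, -0.189, 0.982, 0.001]
force: [1.4, -0.0, 0.4]
grip_width: 0.725
grip_force: 0.0
```

Request:
send_rows:
  targets:
    - [-0.45,0,0,-0.06,0,0,0]
    - [-0.45,0,0,-0.06,0,0,0]
    - [-0.45,0,0,-0.04,0,0,0]
    - [-0.45,0,0,0,0,0,0]
    - [-0.45,0,0,0,0,0,0]
    - [-0.45,0,0,0,0,0,0]
    - [-0.45,0,0,0,0,0,0]
    - [-0.45,0,0,0,0,0,0]
    - [-0.45,0,0,0,0,0,0]
    - [-0.45,0,0,0,0,0,0]

```text
time_s: 11.35
eef_pos: [539.8, -267.5, 202.2]
ee_rot: [-0.0, -0.189, 0.982, 0.0]
force: [0.5, -0.0, -0.2]
grip_width: 0.73
grip_force: 0.0
```

```bash
cat >> h.py <<'E'
def seg(p,uv,z,r=14,thr=22):
    lab=cv2.cvtColor(p["img"],cv2.COLOR_RGB2LAB).astype(int); u,v=map(int,uv)
E
python3 - <<'E'
from h import *
np.set_printoptions(precision=1,suppress=True)
p,a,s=pose();print(p,np.degrees(a),s["grip_width"],s["force"])
w=ctrl.capture("wrist")
hsv=cv2.cvtColor(w["img"],cv2.COLOR_RGB2HSV); q=proj(w,(539.5,-268,12)); print(q)
m=((hsv[...,1]<90)).astype(np.uint8); n,l,st,ce=cv2.connectedComponentsWithStats(m,connectivity=4)
c=l[int(q[1]),int(q[0])]; print(c,st[c])
ct=max(cv2.findContours((l==c).astype(np.uint8),0,cv2.CHAIN_APPROX_NONE)[0],key=len)[:,0]
r=cv2.minAreaRect(np.array([onz(w,x,12)[:2] for x in ct],np.float32)); print(r)
save(w,"w4"); plan(560,48,150,180)
E
```

```text
[ 539.8 -267.5  202.2] -158.21826915471928 0.7296093329838134 [ 0.5 -0.  -0.2]
[323.8 178.6]
3 [ 303  157   42   41 1646]
((538.1746826171875, -268.7221374511719), (49.450294494628906, 49.333045959472656), 21.715999603271484)
[-0.0136,0.0285,0.0052, az 0.0380]
[-0.0125,0.0290,0.0052, az 0.0380]
[-0.0114,0.0295,0.0052, az 0.0380]
[-0.0103,0.0299,0.0052, az 0.0380]
[-0.0091,0.0303,0.0052, az 0.0380]
[-0.0079,0.0306,0.0052, az 0.0380]
[-0.0068,0.0309,0.0052, az 0.0380]
[-0.0056,0.0311,0.0052, az 0.0380]
[-0.0044,0.0313,0.0052, az 0.0380]
[-0.0032,0.0314,0.0052, az 0.0380]
```

View pics/w4.png

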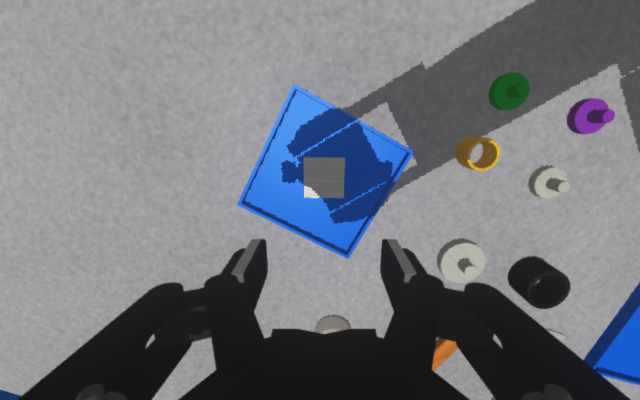

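The wrist view shows the plate flat in the square tray at about (324,178). Brass ring next.

Run:
```python
from h import *
plan(443.5,-111,120,201.782,8)
```

```text
[0.0039,0.0226,0.0103, az 0.0000]
x 8
```

Request:
send_rows:
  targets:
    - [-0.45,0.004,0.0226,0.01,0,0,0]
    - [-0.45,0.004,0.0226,0.01,0,0,0]
    - [-0.45,0.004,0.0226,0.01,0,0,0]
    - [-0.45,0.004,0.0226,0.01,0,0,0]
    - [-0.45,0.004,0.0226,0.01,0,0,0]
    - [-0.45,0.004,0.0226,0.01,0,0,0]
    - [-0.45,0.004,0.0226,0.01,0,0,0]
    - [-0.45,0.004,0.0226,0.01,0,0,0]
    - [-0.45,0,0,0,0,0,0]
    - [-0.45,0,0,0,0,0,0]

```text
time_s: 12.65
eef_pos: [443.7, -112.2, 122.9]
ee_rot: [0.001, -0.189, 0.982, -0.001]
force: [-0.2, -0.5, 0.4]
grip_width: 0.725
grip_force: 0.0
```

Run:
```python
from h import *
np.set_printoptions(precision=1,suppress=True)
p,a,s=pose();print(p,np.degrees(a),s["grip_width"])
w=ctrl.capture("wrist");save(w,"w5")
hsv=cv2.cvtColor(w["img"],cv2.COLOR_RGB2HSV)
m=((hsv[...,0]>10)&(hsv[...,0]<28)&(hsv[...,1]>150)&(hsv[...,2]>170)).astype(np.uint8)
q=proj(w,(443.5,-111,30));print(q)
n,l,st,ce=cv2.connectedComponentsWithStats(m,connectivity=8)
c=1+np.argmax(st[1:,4]);print(st[c],ce[c])
W=np.array([onz(w,x[::-1],30)[:2] for x in np.argwhere(l==c)],np.float32)
print(cv2.minEnclosingCircle(W),cv2.minAreaRect(W))
for o in ctrl.landmark_of("brass_ring",w)[:2]: print(o["score"],onz(w,o["point"],0))
```

```text
[ 443.7 -112.2  122.9] -158.2217680139994 0.7245344140446605
[325.7 202.2]Traceback (most recent call last):
  File "<stdin>", line 9, in <module>
    return _wrapfunc(a, 'argmax', axis=axis, out=out, **kwds)
    return bound(*args, **kwds)
ValueError: attempt to get argmax of an empty sequence
```

View pics/w5.png

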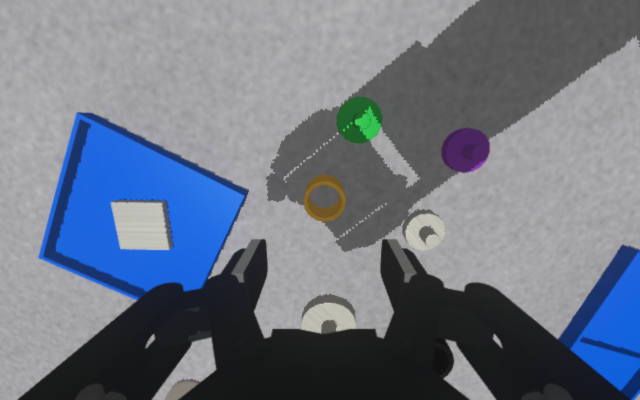

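The brass ring is at (325,198), within about 2 mm of prediction. I'll descend and grasp.

Request:
send_rows:
  targets:
    - [-0.45,0.002,0,0.02,0,0,0]
    - [-0.45,0,0,0.02,0,0,0]
    - [-0.45,0,0,0.02,0,0,0]
    - [-0.45,0,0,0.02,0,0,0]
    - [-0.45,0,0,0.02,0,0,0]
    - [-0.45,0,0,0.012,0,0,0]
    - [-0.45,0,0,0.004,0,0,0]
    - [-0.45,0,0,0.001,0,0,0]
    - [-0.45,0,0,0,0,0,0]
    - [-0.45,0,0,0,0,0,0]

```text
time_s: 13.95
eef_pos: [441.3, -112.3, 5.7]
ee_rot: [0.0, -0.189, 0.982, -0.0]
force: [0.3, 0.2, -0.0]
grip_width: 0.725
grip_force: 0.0
```

Request:
send_rows:
  targets:
    - [0.5,0,0,0,0,0,0]
    - [0.5,0,0,0,0,0,0]
    - [0.5,0,0,0,0,0,0]
    - [0.5,0,0,0,0,0,0]
    - [0.5,0,0,0,0,0,0]
    - [0.5,0,0,0,0,0,0]
    - [0.5,0,0,-0.01,0,0,0]
    - [0.5,0,0,-0.02,0,0,0]
    - [0.5,0,0,-0.03,0,0,0]
    - [0.5,0,0,-0.03,0,0,0]

```text
time_s: 15.2
eef_pos: [440.9, -112.1, 96.6]
ee_rot: [-0.0, -0.189, 0.982, 0.0]
force: [-0.3, -0.5, -0.9]
grip_width: 0.423
grip_force: 40.2
```

Run:
```python
from h import *
np.set_printoptions(precision=1,suppress=True)
p,a,s=pose();print(p,np.degrees(a),s["grip_width"],s["grip_force"])
w=ctrl.capture("wrist");save(w,"w6"); b=p+[0,0,0]; print(proj(w,p+[0,0,27]))
plan(538.5,-268,95,201.782,7)
```

```text
[ 440.9 -112.1   96.6] -158.21701507683863 0.4234781562847033 40.23871933677583
[324.8 275.3]
[-0.0045,-0.0257,0.0007, az 0.0000]
x 7
```

View pics/w6.png

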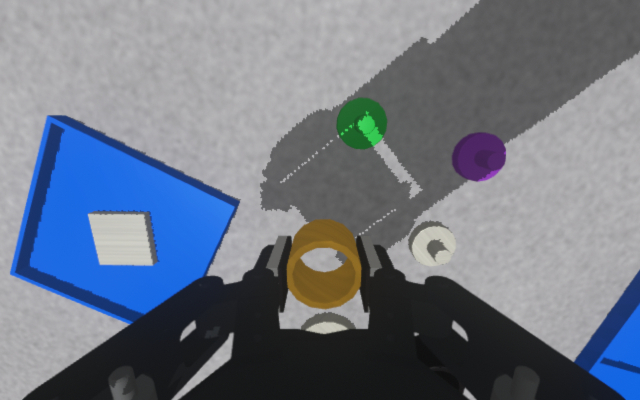

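The ring is held upright, with its top centred at (324,270). I'll carry it to the plate.

Request:
send_rows:
  targets:
    - [0.5,-0.0048,-0.0258,0,0,0,0]
    - [0.5,-0.0048,-0.0258,0,0,0,0]
    - [0.5,-0.0048,-0.0258,0,0,0,0]
    - [0.5,-0.0048,-0.0258,0,0,0,0]
    - [0.5,-0.0048,-0.0258,0,0,0,0]
    - [0.5,-0.0048,-0.0258,0,0,0,0]
    - [0.5,-0.0048,-0.0258,0,0,0,0]
    - [0.5,0,0,0,0,0,0]
    - [0.5,0,0,0,0,0,0]
    - [0.5,0,0,0,0,0,0]

```text
time_s: 16.5
eef_pos: [539.1, -266.8, 95.4]
ee_rot: [-0.0, -0.189, 0.982, 0.0]
force: [0.3, 0.3, -0.5]
grip_width: 0.414
grip_force: 40.3
```

Request:
send_rows:
  targets:
    - [0.5,0,0,0.015,0,0,0]
    - [0.5,0,0,0.02,0,0,0]
    - [0.5,0,0,0.02,0,0,0]
    - [0.5,0,0,0.01,0,0,0]
    - [0.5,0,0,0.006,0,0,0]
    - [0.5,0,0,0.003,0,0,0]
    - [0.5,0,0,0,0,0,0]
    - [0.5,0,0,0,0,0,0]
    - [0.5,0,0,0,0,0,0]
    - [0.5,0,0,0,0,0,0]

```text
time_s: 17.75
eef_pos: [539.4, -267.5, 21.5]
ee_rot: [0.0, -0.189, 0.982, -0.0]
force: [0.1, -0.3, -1.1]
grip_width: 0.417
grip_force: 40.3
```

Request:
send_rows:
  targets:
    - [0.5,-0.001,0,0.001,0,0,0]
    - [0.5,0,0,0.0015,0,0,0]
    - [0.5,0,0,0.001,0,0,0]
    - [0.5,0,0,0,0,0,0]
    - [-0.1,0,0,0,0,0,0]
    - [-0.1,0,0,0,0,0,0]
    - [-0.1,0,0,0,0,0,0]
    - [-0.1,0,0,0,0,0,0]
    - [-0.1,0,0,-0.01,0,0,0]
    - [-0.1,0,0,-0.03,0,0,0]

```text
time_s: 19.0
eef_pos: [539.6, -266.7, 57.7]
ee_rot: [-0.001, -0.189, 0.982, 0.001]
force: [0.1, -0.6, 1.3]
grip_width: 0.549
grip_force: 0.0
```

Request:
send_rows:
  targets:
    - [-0.1,0,0,-0.06,0,0,0]
    - [-0.1,0,0,-0.06,0,0,0]
    - [-0.1,0,0,-0.02,0,0,0]
    - [-0.1,0,0,0,0,0,0]
    - [-0.1,0,0,0,0,0,0]
    - [-0.1,0,0,0,0,0,0]
    - [-0.1,0,0,0,0,0,0]
    - [-0.1,0,0,0,0,0,0]
    - [-0.1,0,0,0,0,0,0]
    - [-0.1,0,0,0,0,0,0]

```text
time_s: 20.25
eef_pos: [540.2, -267.0, 197.8]
ee_rot: [-0.0, -0.189, 0.982, 0.0]
force: [0.3, 0.7, -0.3]
grip_width: 0.548
grip_force: 0.0
```

Run:
```python
from h import *
np.set_printoptions(precision=1,suppress=True)
p,a,s=pose();print(p,np.degrees(a),s["grip_width"])
w=ctrl.capture("wrist"); im=w["img"]; u,v=map(int,proj(w,(539,-268,42))); print(u,v)
cv2.imwrite("pics/w7.png",cv2.cvtColor(cv2.resize(im[v-60:v+60,u-80:u+80],None,fx=4,fy=4,interpolation=cv2.INTER_CUBIC),cv2.COLOR_RGB2BGR))
print("pred plate corners/ctr",proj(w,(539,-268,12)))
plan(441.3,-7,130,201.782,9)
```

```text
[ 540.2 -267.   197.8] -158.21376179172316 0.5480909845860804
323 184
pred plate corners/ctr [323.8 178.5]
[-0.0005,0.0309,0.0075, az 0.0000]
x 9
```

View pics/w7.png

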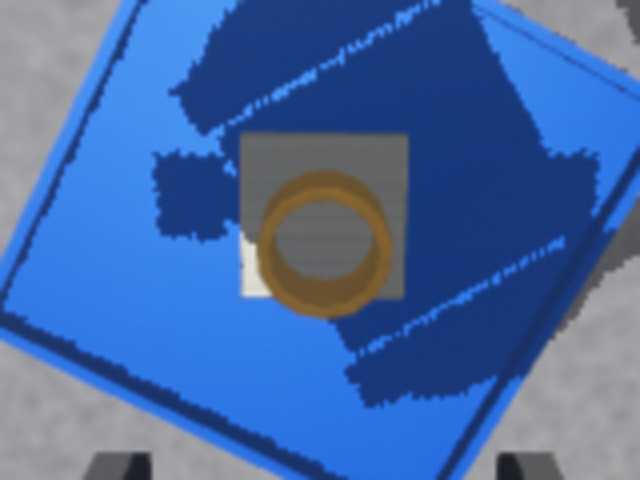

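The brass ring stands on the plate: ring top centred at crop (324,250), plate at (323,215), about 2.5 mm apart after parallax. Small weight next.

Request:
send_rows:
  targets:
    - [-0.1,-0.0005,0.0309,0.0075,0,0,0]
    - [-0.1,-0.0005,0.0309,0.0075,0,0,0]
    - [-0.1,-0.0005,0.0309,0.0075,0,0,0]
    - [-0.1,-0.0005,0.0309,0.0075,0,0,0]
    - [-0.1,-0.0005,0.0309,0.0075,0,0,0]
    - [-0.1,-0.0005,0.0309,0.0075,0,0,0]
    - [-0.1,-0.0005,0.0309,0.0075,0,0,0]
    - [-0.1,-0.0005,0.0309,0.0075,0,0,0]
    - [-0.1,-0.0005,0.0309,0.0075,0,0,0]
    - [-0.1,0,0,0,0,0,0]

```text
time_s: 21.55
eef_pos: [440.5, -5.9, 130.1]
ee_rot: [-0.0, -0.19, 0.982, 0.0]
force: [-0.3, -0.6, 0.1]
grip_width: 0.549
grip_force: 0.0
```

Run:
```python
from h import *
np.set_printoptions(precision=1,suppress=True)
p,a,s=pose();print(p,np.degrees(a),s["grip_width"])
w=ctrl.capture("wrist"); save(w,"w8"); print(proj(w,(441.3,-7,12)),proj(w,(441.3,-7,32)),proj(w,(p[0],p[1],12)))
```

```text
[440.5  -5.9 130.1] -158.09041451022907 0.5491287737930861
[322.8 194.9] [322.7 200.7] [324.2 194.6]
```

View pics/w8.png

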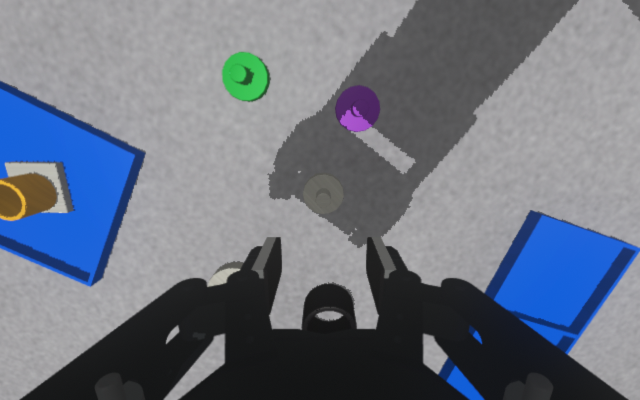

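The weight's disc is at (323,194) with the knob at (323,199), as predicted. I'll grasp the knob.

Request:
send_rows:
  targets:
    - [-0.1,0,-0.001,0.02,0,0,0]
    - [-0.1,0,0,0.02,0,0,0]
    - [-0.1,0,0,0.02,0,0,0]
    - [-0.1,0,0,0.02,0,0,0]
    - [-0.1,0,0,0.02,0,0,0]
    - [-0.1,0,0,0.01,0,0,0]
    - [-0.1,0,0,0.004,0,0,0]
    - [-0.1,0,0,0.001,0,0,0]
    - [-0.1,0,0,0,0,0,0]
    - [-0.1,0,0,0,0,0,0]

```text
time_s: 22.85
eef_pos: [441.8, -8.1, 15.7]
ee_rot: [0.0, -0.189, 0.982, -0.0]
force: [0.0, 0.1, -0.5]
grip_width: 0.551
grip_force: 0.0
```

Request:
send_rows:
  targets:
    - [0.9,0,0,0,0,0,0]
    - [0.9,0,0,0,0,0,0]
    - [0.9,0,0,0,0,0,0]
    - [0.9,0,0,0,0,0,0]
    - [0.9,0,0,0,0,0,0]
    - [0.9,0,0,0,0,0,0]
    - [0.9,0,0,0,0,0,0]
    - [0.9,0,0,0,0,0,0]
    - [0.9,0,0,-0.01,0,0,0]
    - [0.9,0,0,-0.03,0,0,0]

```text
time_s: 24.1
eef_pos: [440.7, -7.9, 55.2]
ee_rot: [-0.001, -0.189, 0.982, 0.001]
force: [0.2, 0.6, -2.3]
grip_width: 0.143
grip_force: 39.0
```

Request:
send_rows:
  targets:
    - [0.9,0,0,-0.04,0,0,0]
    - [0.9,0,0,-0.04,0,0,0]
    - [0.9,0,0,-0.02,0,0,0]
    - [0.9,0,0,0,0,0,0]
    - [0.9,0,0,0,0,0,0]
    - [0.9,0,0,0,0,0,0]
    - [0.9,0,0,0,0,0,0]
    - [0.9,0,0,0,0,0,0]
    - [0.9,0,0,0,0,0,0]
    - [0.9,0,0,0,0,0,0]

```text
time_s: 25.35
eef_pos: [441.6, -8.1, 155.3]
ee_rot: [-0.0, -0.189, 0.982, 0.0]
force: [0.5, 0.4, -2.2]
grip_width: 0.142
grip_force: 39.1
```

Run:
```python
from h import *
np.set_printoptions(precision=1,suppress=True)
p,a,s=pose();print(p,np.degrees(a),s["grip_width"],s["grip_force"])
w=ctrl.capture("wrist"); save(w,"w9"); print(proj(w,p+[0,0,-3]),proj(w,p+[0,0,17]))
plan(541.2,-267.3,p[2],201.782,9)
```

```text
[441.6  -8.1 155.3] -158.21696805366625 0.14191713702287376 39.06085789203644
[324.6 247.1] [324.8 264.6]
[0.0004,-0.0309,0.0000, az 0.0000]
x 9
```

View pics/w9.png

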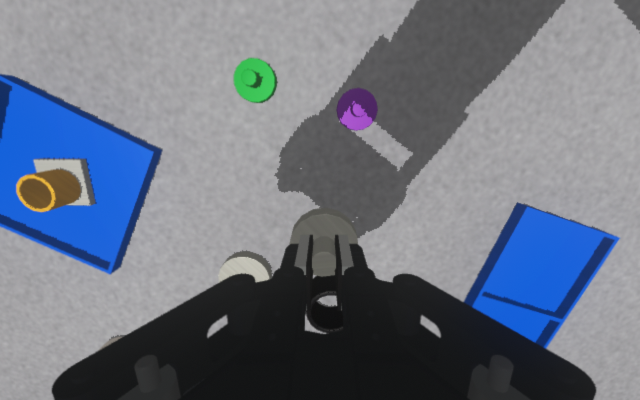

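The weight is held by its knob and level (disc from 291 to 356 at row about 240, centred on the TCP). I'll take it to the ring.

Request:
send_rows:
  targets:
    - [0.9,0.0005,-0.0309,0,0,0,0]
    - [0.9,0.0005,-0.0309,0,0,0,0]
    - [0.9,0.0005,-0.0309,0,0,0,0]
    - [0.9,0.0005,-0.0309,0,0,0,0]
    - [0.9,0.0005,-0.0309,0,0,0,0]
    - [0.9,0.0005,-0.0309,0,0,0,0]
    - [0.9,0.0005,-0.0309,0,0,0,0]
    - [0.9,0.0005,-0.0309,0,0,0,0]
    - [0.9,0.0005,-0.0309,0,0,0,0]
    - [0.9,0,0,0,0,0,0]

```text
time_s: 26.65
eef_pos: [540.7, -269.5, 154.7]
ee_rot: [-0.0, -0.188, 0.982, 0.0]
force: [-0.1, 0.8, -1.5]
grip_width: 0.143
grip_force: 39.2
```

Request:
send_rows:
  targets:
    - [0.9,0,0,0.015,0,0,0]
    - [0.9,0,0,0.02,0,0,0]
    - [0.9,0,0,0.02,0,0,0]
    - [0.9,0,0,0.015,0,0,0]
    - [0.9,0,0,0.01,0,0,0]
    - [0.9,0,0,0.007,0,0,0]
    - [0.9,0,0,0.004,0,0,0]
    - [0.9,0,0,0,0,0,0]
    - [0.9,0,0,0,0,0,0]
    - [0.9,0,0,0,0,0,0]

```text
time_s: 27.9
eef_pos: [540.7, -268.1, 64.6]
ee_rot: [0.0, -0.189, 0.982, -0.0]
force: [-0.4, -0.2, -1.1]
grip_width: 0.14
grip_force: 39.3
```

Run:
```python
from h import *
np.set_printoptions(precision=1,suppress=True)
p,a,s=pose();print(p,s["force"])
w=ctrl.capture("scene"); u,v=map(int,proj(w,(540,-267,40))); print(u,v)
cv2.imwrite("pics/s1.png",cv2.cvtColor(cv2.resize(w["img"][v-60:v+60,u-80:u+80],None,fx=4,fy=4,interpolation=cv2.INTER_CUBIC),cv2.COLOR_RGB2BGR))
```

```text
[ 540.7 -268.1   64.6] [-0.4 -0.2 -1.1]
203 224
```

View pics/s1.png

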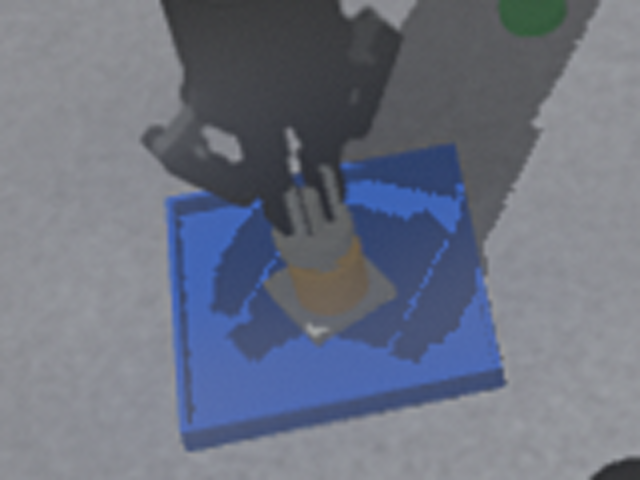

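The weight is over the ring, with ring and plate aligned beneath. I'll lower and release.

Request:
send_rows:
  targets:
    - [0.9,0,0.001,0.002,0,0,0]
    - [0.9,0,0,0.002,0,0,0]
    - [0.9,0,0,0.0015,0,0,0]
    - [0.9,0,0,0.001,0,0,0]
    - [0.9,0,0,0,0,0,0]
    - [0.9,0,0,0,0,0,0]
    - [0.9,0,0,0,0,0,0]
    - [0.4,0,0,0,0,0,0]
    - [0.4,0,0,0,0,0,0]
    - [0.4,0,0,0,0,0,0]

```text
time_s: 29.2
eef_pos: [540.3, -267.1, 57.9]
ee_rot: [0.0, -0.189, 0.982, -0.0]
force: [-1.0, -1.0, -0.4]
grip_width: 0.303
grip_force: 0.0
```

Request:
send_rows:
  targets:
    - [0.3,0,0,0,0,0,0]
    - [0.3,0,0,-0.01,0,0,0]
    - [0.3,0,0,-0.02,0,0,0]
    - [0.3,0,0,-0.05,0,0,0]
    - [0.3,0,0,-0.06,0,0,0]
    - [-0.6,0,0,0,0,0,0]
    - [-0.6,0,0,0,0,0,0]
    - [-0.6,0,0,0,0,0,0]
    - [-0.6,0,0,0,0,0,0]
    - [-0.6,0,0,0,0,0,0]

```text
time_s: 30.45
eef_pos: [540.1, -267.0, 197.3]
ee_rot: [-0.0, -0.189, 0.982, 0.0]
force: [-0.1, -0.1, 0.4]
grip_width: 0.797
grip_force: 0.0
```

Run:
```python
from h import *
np.set_printoptions(precision=1,suppress=True)
p,a,s=pose();print(p,s["force"])
w=ctrl.capture("wrist"); u,v=map(int,proj(w,(540,-267,50))); print(u,v)
for z in (12,42,54,74): print(z,4*(proj(w,(540.2,-267.3,z))-[u-80,v-60]))
cv2.imwrite("pics/w10.png",cv2.cvtColor(cv2.resize(w["img"][v-60:v+60,u-80:u+80],None,fx=4,fy=4,interpolation=cv2.INTER_CUBIC),cv2.COLOR_RGB2BGR))
plan(560,48,160,180)
```

```text
[ 540.1 -267.   197.3] [-0.1 -0.1  0.4]
324 187
12 [319.1 211.4]
42 [319.2 234.4]
54 [319.2 244.9]
74 [319.3 264.4]
[-0.0135,0.0285,0.0037, az 0.0380]
[-0.0124,0.0290,0.0037, az 0.0380]
[-0.0113,0.0295,0.0037, az 0.0380]
[-0.0102,0.0299,0.0037, az 0.0380]
[-0.0091,0.0302,0.0037, az 0.0380]
[-0.0079,0.0306,0.0037, az 0.0380]
[-0.0067,0.0308,0.0037, az 0.0380]
[-0.0056,0.0311,0.0037, az 0.0380]
[-0.0044,0.0313,0.0037, az 0.0380]
[-0.0032,0.0314,0.0037, az 0.0380]
```

View pics/w10.png

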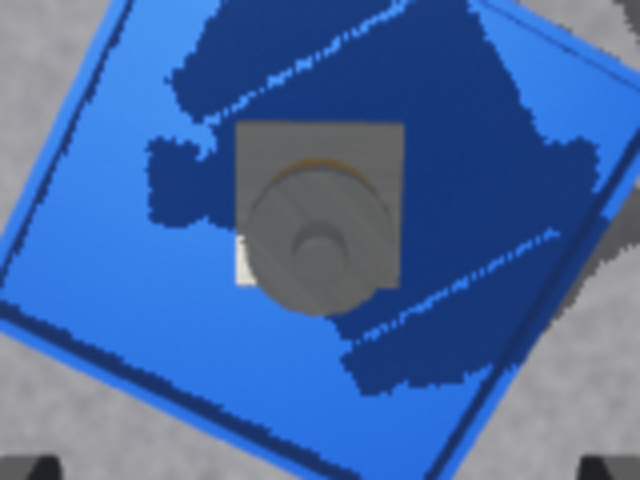

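The stack is centred: the disc at (319,243), knob at (320,245) and ring arc at the top match the predicted centres. Black ring next.

Request:
send_rows:
  targets:
    - [-0.8,-0.0135,0.0285,0.004,0,0,0.038]
    - [-0.8,-0.0125,0.029,0.004,0,0,0.038]
    - [-0.8,-0.0115,0.0295,0.004,0,0,0.038]
    - [-0.8,-0.01,0.03,0.004,0,0,0.038]
    - [-0.8,-0.009,0.0305,0.004,0,0,0.038]
    - [-0.8,-0.008,0.0305,0.004,0,0,0.038]
    - [-0.8,-0.0065,0.031,0.004,0,0,0.038]
    - [-0.8,-0.0055,0.031,0.004,0,0,0.038]
    - [-0.8,-0.0045,0.0315,0.004,0,0,0.038]
    - [-0.8,-0.003,0.0315,0.004,0,0,0.038]

```text
time_s: 31.75
eef_pos: [559.6, 49.7, 157.6]
ee_rot: [-0.0, 0.001, 1.0, -0.0]
force: [-0.2, -0.2, -0.7]
grip_width: 0.895
grip_force: 0.0
```

Run:
```python
from h import *
np.set_printoptions(precision=1,suppress=True)
p,a,s=pose();print(p,np.degrees(a),s["grip_width"])
w=ctrl.capture("wrist"); save(w,"w11"); print(proj(w,(560,48,0)))
for o in ctrl.landmark_of("black_ring",w)[:2]: print(o["score"],o["point"],onz(w,o["point"],0))
for o in ctrl.boxes_of("black_ring",w)[:2]: print(o["score"],o["extent"])
```

```text
[559.6  49.7 157.6] 179.93938550335548 0.8954391692791619
[322.5 185.2]
0.93 [321.9, 185.6] [560.4  47.3   0. ]
0.84 [293.1, 159.7, 57.7, 61.6]
```

Request:
send_rows:
  targets:
    - [-0.8,0,-0.002,0.02,0,0,0]
    - [-0.8,0,0,0.025,0,0,0]
    - [-0.8,0,0,0.025,0,0,0]
    - [-0.8,0,0,0.025,0,0,0]
    - [-0.8,0,0,0.025,0,0,0]
    - [-0.8,0,0,0.015,0,0,0]
    - [-0.8,0,0,0.01,0,0,0]
    - [-0.8,0,0,0.004,0,0,0]
    - [-0.8,0,0,0,0,0,0]
    - [-0.8,0,0,0,0,0,0]

```text
time_s: 33.15
eef_pos: [560.0, 46.7, 9.4]
ee_rot: [0.0, -0.0, 1.0, -0.0]
force: [1.0, 0.3, 1.9]
grip_width: 0.899
grip_force: 0.0
```

Request:
send_rows:
  targets:
    - [0.3,0,0,0,0,0,0]
    - [0.3,0,0,0,0,0,0]
    - [0.3,0,0,0,0,0,0]
    - [0.3,0,0,0,0,0,0]
    - [0.3,0,0,0,0,0,0]
    - [0.3,0,0,0,0,0,0]
    - [0.3,0,0,-0.01,0,0,0]
    - [0.3,0,0,-0.03,0,0,0]
    - [0.3,0,0,-0.04,0,0,0]
    - [0.3,0,0,-0.02,0,0,0]
  squeeze: 25

```text
time_s: 34.4
eef_pos: [560.2, 46.7, 111.3]
ee_rot: [0.001, -0.0, 1.0, -0.0]
force: [0.6, -0.1, -0.6]
grip_width: 0.642
grip_force: 26.8
```

Run:
```python
from h import *
np.set_printoptions(precision=1,suppress=True)
p,a,s=pose();print(p,np.degrees(a),s["grip_width"],s["grip_force"])
plan(434,261.5,p[2],180,8)
```

```text
[560.2  46.7 111.3] -179.98491461730924 0.641566083115888 26.83607803657651
[0.0158,0.0269,-0.0000, az 0.0000]
x 8
```

Request:
send_rows:
  targets:
    - [0.3,0.0158,0.0269,0,0,0,0]
    - [0.3,0.0158,0.0269,0,0,0,0]
    - [0.3,0.0158,0.0269,0,0,0,0]
    - [0.3,0.0158,0.0269,0,0,0,0]
    - [0.3,0.0158,0.0269,0,0,0,0]
    - [0.3,0.0158,0.0269,0,0,0,0]
    - [0.3,0.0158,0.0269,0,0,0,0]
    - [0.3,0.0158,0.0269,0,0,0,0]
    - [0.3,0,0,0,0,0,0]
    - [0.3,0,0,0,0,0,0]

```text
time_s: 35.65
eef_pos: [433.5, 261.6, 109.0]
ee_rot: [0.0, -0.0, 1.0, -0.0]
force: [-0.2, 0.2, 0.2]
grip_width: 0.644
grip_force: 26.8
```

Request:
send_rows:
  targets:
    - [0.3,0,0,0.015,0,0,0]
    - [0.3,0,0,0.02,0,0,0]
    - [0.3,0,0,0.02,0,0,0]
    - [0.3,0,0,0.015,0,0,0]
    - [0.3,0,0,0.01,0,0,0]
    - [0.3,0,0,0.008,0,0,0]
    - [0.3,0,0,0.004,0,0,0]
    - [0.3,0,0,0,0,0,0]
    - [0.3,0,0,0,0,0,0]
    - [0.3,0,0,0,0,0,0]

```text
time_s: 36.9
eef_pos: [433.4, 261.9, 17.1]
ee_rot: [0.0, -0.0, 1.0, 0.0]
force: [-0.2, -0.0, 0.1]
grip_width: 0.641
grip_force: 26.8
```

Request:
send_rows:
  targets:
    - [0.3,0,0,0.002,0,0,0]
    - [0.3,0,0,0.001,0,0,0]
    - [0.3,0,0,0,0,0,0]
    - [0.3,0,0,0,0,0,0]
    - [-0.6,0,0,0,0,0,0]
    - [-0.6,0,0,0,0,0,0]
    - [-0.6,0,0,0,0,0,0]
    - [-0.6,0,0,-0.01,0,0,0]
    - [-0.6,0,0,-0.03,0,0,0]
    - [-0.6,0,0,-0.06,0,0,0]

```text
time_s: 38.15
eef_pos: [432.2, 261.5, 114.2]
ee_rot: [-0.002, -0.0, 1.0, -0.001]
force: [0.3, 0.5, 0.7]
grip_width: 0.799
grip_force: 0.0
```

Run:
```python
from h import *
p,a,s=pose();print(p,s["grip_width"],s["grip_force"])
plan(697,-0.5,140,167.2,10)
```

```text
[432.19625663 261.4737956  114.15994646] 0.7990756398405693 0.0
[-0.0265,-0.0262,-0.0026, az 0.0223]
[-0.0271,-0.0256,-0.0026, az 0.0223]
[-0.0276,-0.0250,-0.0026, az 0.0223]
[-0.0282,-0.0244,-0.0026, az 0.0223]
[-0.0287,-0.0237,-0.0026, az 0.0223]
[-0.0292,-0.0231,-0.0026, az 0.0223]
[-0.0297,-0.0224,-0.0026, az 0.0223]
[-0.0302,-0.0218,-0.0026, az 0.0223]
[-0.0307,-0.0211,-0.0026, az 0.0223]
[-0.0312,-0.0204,-0.0026, az 0.0223]
```

Request:
send_rows:
  targets:
    - [-0.6,-0.0265,-0.026,-0.003,0,0,0.0223]
    - [-0.6,-0.027,-0.0255,-0.003,0,0,0.0223]
    - [-0.2,-0.0275,-0.025,-0.003,0,0,0.0223]
    - [-0.2,-0.028,-0.0245,-0.003,0,0,0.0223]
    - [-0.2,-0.0285,-0.0235,-0.003,0,0,0.0223]
    - [-0.2,-0.029,-0.023,-0.003,0,0,0.0223]
    - [-0.2,-0.0295,-0.0225,-0.003,0,0,0.0223]
    - [-0.2,-0.03,-0.022,-0.003,0,0,0.0223]
    - [-0.2,-0.0305,-0.021,-0.003,0,0,0.0223]
    - [-0.2,-0.031,-0.0205,-0.003,0,0,0.0223]

```text
time_s: 39.4
eef_pos: [697.1, -0.6, 144.7]
ee_rot: [0.0, 0.112, 0.994, 0.0]
force: [-0.5, 0.1, 0.9]
grip_width: 0.603
grip_force: 0.0
```

Run:
```python
from h import *
np.set_printoptions(precision=1,suppress=True)
p,a,s=pose();print(p,np.degrees(a),s["grip_width"])
w=ctrl.capture("wrist"); save(w,"w12")
for o in ctrl.landmark_of("tamper",w)[:2]: print(o["score"],o["point"],onz(w,o["point"],0))
hsv=cv2.cvtColor(w["img"],cv2.COLOR_RGB2HSV); print(hsv[tuple(map(int,proj(w,(697,-.5,13))[::-1]))])
m=((hsv[...,0]>3)&(hsv[...,0]<25)&(hsv[...,1]>110)).astype(np.uint8)
n,l,st,ce=cv2.connectedComponentsWithStats(m); u,v=map(int,proj(w,(697,-.5,13))); c=l[v,u]; print(st[c])
W=np.array([onz(w,x[::-1],13)[:2] for x in np.argwhere(l==c)],np.float32); print(cv2.minAreaRect(W))
```

```text
[697.1  -0.6 144.7] 167.189020527149 0.6032781117342263
0.95 [325.5, 191.0] [701.1   0.2   0. ]
[ 12 167  99]
[ 311  127   25  123 2967]
((698.134765625, -1.7873573303222656), (24.447689056396484, 127.76881408691406), 77.36495208740234)
```

Request:
send_rows:
  targets:
    - [-0.2,0,0,0.02,0,0,0]
    - [-0.2,0,0,0.025,0,0,0]
    - [-0.2,0,0,0.025,0,0,0]
    - [-0.2,0,0,0.025,0,0,0]
    - [-0.2,0,0,0.02,0,0,0]
    - [-0.2,0,0,0.015,0,0,0]
    - [-0.2,0,0,0.007,0,0,0]
    - [-0.2,0,0,0.003,0,0,0]
    - [-0.2,0,0,0,0,0,0]
    - [-0.2,0,0,0,0,0,0]

```text
time_s: 40.75
eef_pos: [696.7, 0.2, 4.4]
ee_rot: [0.001, 0.111, 0.994, -0.0]
force: [-0.3, 0.2, -0.7]
grip_width: 0.599
grip_force: 0.0
```

Request:
send_rows:
  targets:
    - [0.8,0,0,0,0,0,0]
    - [0.8,0,0,0,0,0,0]
    - [0.8,0,0,0,0,0,0]
    - [0.8,0,0,0,0,0,0]
    - [0.8,0,0,0,0,0,0]
    - [0.8,0,0,0,0,0,0]
    - [0.8,0,0,-0.01,0,0,0]
    - [0.8,0,0,-0.03,0,0,0]
    - [0.8,0,0,-0.04,0,0,0]
    - [0.8,0,0,-0.02,0,0,0]
  squeeze: 40

```text
time_s: 42.0
eef_pos: [696.9, 0.2, 106.4]
ee_rot: [0.001, 0.111, 0.994, -0.0]
force: [0.3, -0.4, -1.0]
grip_width: 0.279
grip_force: 39.3
```

Run:
```python
from h import *
p,a,s=pose();print(p,s["grip_width"],s["grip_force"],s["force"])
plan(576.5,270.5,p[2],183.7,10)
```

```text
[6.96895643e+02 2.32594756e-01 1.06412350e+02] 0.27930173071495284 39.328946471214294 [ 0.3315173  -0.43782755 -1.03514054]
[0.0177,0.0237,-0.0000, az -0.0287]
[0.0170,0.0242,-0.0000, az -0.0287]
[0.0163,0.0247,-0.0000, az -0.0287]
[0.0156,0.0251,-0.0000, az -0.0287]
[0.0149,0.0256,-0.0000, az -0.0287]
[0.0141,0.0260,-0.0000, az -0.0287]
[0.0134,0.0264,-0.0000, az -0.0287]
[0.0126,0.0268,-0.0000, az -0.0287]
[0.0118,0.0271,-0.0000, az -0.0287]
[0.0111,0.0274,-0.0000, az -0.0287]
```

Request:
send_rows:
  targets:
    - [0.8,0.0175,0.0235,0,0,0,-0.0287]
    - [0.8,0.017,0.024,0,0,0,-0.0287]
    - [0.8,0.0165,0.0245,0,0,0,-0.0287]
    - [0.8,0.0155,0.025,0,0,0,-0.0287]
    - [0.8,0.015,0.0255,0,0,0,-0.0287]
    - [0.8,0.014,0.026,0,0,0,-0.0287]
    - [0.8,0.0135,0.0265,0,0,0,-0.0287]
    - [0.8,0.0125,0.027,0,0,0,-0.0287]
    - [0.8,0.012,0.027,0,0,0,-0.0287]
    - [0.8,0.011,0.0275,0,0,0,-0.0287]

```text
time_s: 43.25
eef_pos: [575.4, 270.9, 103.9]
ee_rot: [-0.0, -0.033, 0.999, -0.0]
force: [0.7, -0.3, -0.3]
grip_width: 0.276
grip_force: 39.3
```

Request:
send_rows:
  targets:
    - [0.8,0,0,0,0,0,0]
    - [0.8,0,0,0.015,0,0,0]
    - [0.8,0,0,0.02,0,0,0]
    - [0.8,0,0,0.02,0,0,0]
    - [0.8,0,0,0.01,0,0,0]
    - [0.8,0,0,0,0,0,0]
    - [0.8,0,0,0,0,0,0]
    - [0.8,0,0,0,0,0,0]
    - [0.8,0,0,0,0,0,0]
    - [0.8,0,0,0,0,0,0]

```text
time_s: 44.5
eef_pos: [576.1, 270.2, 39.0]
ee_rot: [0.0, -0.032, 0.999, 0.0]
force: [0.4, -0.2, -0.9]
grip_width: 0.277
grip_force: 39.4
```

Run:
```python
from h import *
p,a,s=pose();print(p,np.degrees(a),s["grip_width"],s["grip_force"])
w=ctrl.capture("wrist"); hsv=cv2.cvtColor(w["img"],cv2.COLOR_RGB2HSV)
m=((hsv[...,0]>3)&(hsv[...,0]<25)&(hsv[...,1]>110)).astype(np.uint8)
n,l,st,ce=cv2.connectedComponentsWithStats(m)
for c in range(1,n):
  if st[c][4]>300:
    W=np.array([onz(w,x[::-1],p[2]+8)[:2] for x in np.argwhere(l==c)],np.float32); print(st[c],cv2.minAreaRect(W))
    print("nearest robot end in tray x", ((W-[519,267])@[np.cos(.0646),np.sin(.0646)]).min())
```

```text
[576.08552121 270.15100782  38.9992961 ] -176.31616020160695 0.2768640982251163 39.35936629772186
[ 299  136   51  199 9108] ((570.1856079101562, 269.2232666015625), (113.41126251220703, 24.73260498046875), 3.6052677631378174)
nearest robot end in tray x -5.498558561358265
```

Request:
send_rows:
  targets:
    - [0.8,0,0,0.015,0,0,0]
    - [0.8,0,0,0.01,0,0,0]
    - [0.8,0,0,0.004,0,0,0]
    - [0.8,0,0,0.001,0,0,0]
    - [0.8,0,0,0,0,0,0]
    - [0.8,0,0,0,0,0,0]
    - [0.8,0,0,0,0,0,0]
    - [0.2,0,0,0,0,0,0]
    - [0.2,0,0,0,0,0,0]
    - [0.2,0,0,0,0,0,0]

```text
time_s: 45.8
eef_pos: [576.1, 270.1, 8.9]
ee_rot: [0.0, -0.032, 0.999, 0.0]
force: [-0.9, 0.4, 0.6]
grip_width: 0.399
grip_force: 0.0
```

Request:
send_rows:
  targets:
    - [0.2,0,0,0,0,0,0]
    - [0.2,0,0,-0.01,0,0,0]
    - [0.2,0,0,-0.03,0,0,0]
    - [0.2,0,0,-0.06,0,0,0]
    - [0.2,0,0,-0.06,0,0,0]
    - [0.2,0,0,-0.06,0,0,0]
    - [0.2,0.05,0,0,0,0,0]
    - [0.2,0.05,0,0,0,0,0]
    - [0.2,0.05,0,0,0,0,0]
    - [0.2,0.05,0,0,0,0,0]

```text
time_s: 47.05
eef_pos: [374.7, 257.0, 229.5]
ee_rot: [0.001, -0.032, 0.999, 0.0]
force: [0.3, 0.2, 0.9]
grip_width: 0.401
grip_force: 0.0
```

Request:
send_rows:
  targets:
    - [0.2,0.03,0.04,0,0,0,0]
    - [0.2,0.03,0.04,0,0,0,0]
    - [0.2,0.03,0.04,0,0,0,0]
    - [0.2,0,0.04,0,0,0,0]
    - [0.2,0,0.04,0,0,0,0]
    - [0.2,0,0,0,0,0,0]
    - [0.2,0,0,0,0,0,0]
    - [0.2,0,0,0,0,0,0]
    - [0.2,0,0,0,0,0,0]
    - [0.2,0,0,0,0,0,0]

```text
time_s: 48.3
eef_pos: [274.0, 450.8, 229.0]
ee_rot: [0.0, -0.032, 0.999, 0.0]
force: [0.5, 0.2, 0.4]
grip_width: 0.394
grip_force: 0.0
```

Run:
```python
from h import *
a=ctrl.capture("top")["img"][100:320,150:510]; b=ctrl.capture("scene")["img"][110:330,140:500]
cv2.imwrite("pics/fin.png",cv2.cvtColor(cv2.resize(np.vstack([a,b]),None,fx=1.36,fy=1.36,interpolation=cv2.INTER_CUBIC),cv2.COLOR_RGB2BGR))
print(pose()[0],ctrl.sense()["force"])
```

```text
[273.87281193 450.95085869 228.89736241] [-0.19594082 -0.0426335   0.1626867 ]
```

View pics/fin.png

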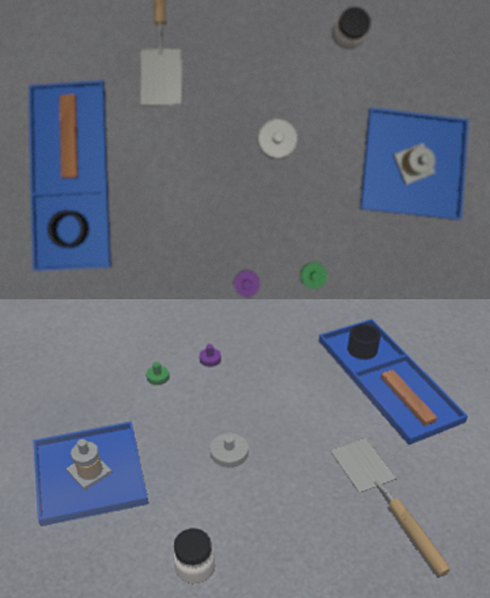

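The final picture shows the stack complete at (420,162), the black ring in the square bay at (68,229) and the tamper flat in the long bay at (68,136). The large weight, jar and spatula show no visible movement. I'll hand it in.

```bash
python3 -c "
from rig import ctrl
print(ctrl.finish_job())"
```

```text
the job is handed in; nothing more can be done
None
```

Both kits are made up and the job is handed in at about 48 s; the final picture showed everything in place, but the hand-in returned no verdict.

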